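# Take the cell cover off the cellar's climate controller

### The arm

A 6-joint arm with a two-finger parallel gripper is mounted at the origin on the work surface. World frame = base frame: x ahead of the robot, y to its left, z up, the work surface at z = 0. Lengths are in m, angles in rad, forces in N, time in s.
With the tool pointing down it reaches from about 0.35 to 0.775 m from the base axis. Payload 5.5 kg.
Tool frame: the origin (TCP) lies where the fingers leave the gripper's body, on its centre line; the fingertips stand env.tip_reach ahead of it and the grasp point (between the pads) lies 54 mm ahead of it (env.tip_reach is the distance from the TCP to the fingertips, in m); z points along the fingers, y is the line along which they close (so a half turn about z gives the same grasp; the last joint's range is limited). The gripper opens to 85 mm and grips with 20 to 120 N. Pads are 22 mm wide; open, the fingers measure 114 mm over their backs; the gripper's body (76 mm by 85 mm) begins 54 mm behind the grasp point. The pads swing forward as they close: fully open they stand 13 mm farther back than shut.
Start: joints at [-0.14, 0.313, 0.046, 1.304, 0, 1.431], TCP at [0.575, -0, 0.304] pointing down, gripper open.
Joint ranges: [-2.76, 2.76], [-0.86, 1.69], [-1.03, 1.26], [-2.2, 2.34], [-1.47, 1.5], [-3.14, 3.14]. Speed limits (rad/s): [2.57, 2.57, 3.14, 3.14, 3.14, 3.14].

### API

Orientations are given as a unit quaternion [w, x, y, z].
In Python, from workcell import status, optics, hand_in, env gives the robot as it stands.
- The arm moves only by the shell command python3 -m handwheel 'ROWS' [FORCE]. ROWS is a JSON object whose one key "deltas" holds a list of rows, each a list of 5 numbers: the opening, from -1 (shut) to 1 (fully open), then the shift along the tool's x, y, z in units of 40 mm (1.0 is 40 mm), then the turn about the tool's z in units of 10 degrees (1.0 is 10 degrees). In form: {"deltas": [[jaw, x, y, z, roll], ...]}. A call has 1 to 20 rows; each row shifts and turns the commanded pose from where the row before left it, along the tool's axes as they then stand; what a row does not reach is not made up. A row lasts 1/8 s, in which the tool goes at most 62.5 mm and 10.7 degrees, less where a joint would pass 70% of its speed; a pose out of reach is approached as far as the arm can. A call is refused whole if a number of a shift passes 1 or a number of a turn 1, either way. A call with a gripper value outside its range is refused whole. The fingers move at their own pace and stop on an object; FORCE is the grip in N (left out, the last holds). Time passes only in rows, so rows that do not move let the fingers close. It gives the time, the measured TCP pose, the force, the opening and the grip force at its end, in the units of the state.
- status.get_state(): the state, without advancing time (a new reading comes with each control period).
- optics.read_camera(name): name is "scene" or "side" or "wrist"; returns a dict with "frame" (384x512x3 uint8, red, green, blue), "depth" (384x512 float32, m along the optical axis (not along the pixel's ray), 0 where there is no reading), "vfov" (degrees; the focal length in pixels is half the picture's height over the tangent of half this angle, whatever the lens; pixels are square), "cx", "cy" (the principal point, pixels), "origin" and "attitude" of the camera in the world. Camera axes: x right, y down, z forward; pixel columns grow to the right and rows downward; lengths in m; the calibration is good to about 2 mm. A picture is of the moment at which its call begins.
- hand_in(): hands the job in; it is judged then, once.
The state is a dict: "clock": time; "joint_pos": joint angles; "qvel": joint speeds; "tau": joint torques, N m; "tcp_pos": TCP position; "orientation": TCP orientation; "wrist_force": force on the tool from outside, world axes, zero at the start; "ft_torque": the same for the moment, N m; "finger_gap": finger opening in m; "grip_force": force on a finger pad.
Only numpy, scipy, OpenCV 4.12 (cv2) and the standard library are available. Lean on these libraries where they do the work, as an engineer would, in place of code of your own. Each camera call takes 0.05 s, during which the arm holds its last target. There are 200 camera calls.

### The job

Open the cell bay of the climate controller: squeeze the cover's springy snap tab inward against its finger rest, no harder than it takes to free the catch or the tab will crack, swing that end of the cover up and draw the two lugs at its other end out of the housing without prising by force. Lay the cover flat, top side up, in the shallow wooden tray, set down and not dropped, and leave everything else as it stands.

Things in the scene. Friction and masses are not known exactly. Their poses are not given: they have to be found in the camera images.
- housing: Climate controller, a white plastic box fixed to the counter, 170 (x) x 120 (y) x 45 mm high. Origin: middle of its underside, x along its length, z up. The bay in its top is a well, x -51.5 to 51.5, y -36.5 to 36.5 mm; ledges along its two long sides, x -45 to 40, carry the cover's plate 37 mm above the counter, so that its top is flush with the housing's top.
- lip (a point): Edge of the housing's fixed lip at the -x end of the well (housing x -51.5, z 41.5 mm, axes as the housing): it overhangs the cover's two lugs by 6.5 mm, 1.5 mm above them; the pocket below and behind it is deep. The cover cannot be lifted level past it.
- keeper (a point): Edge of the housing's fixed keeper at the +x end of the well (housing x 51.5, z 38.5 mm, axes as the housing): it overhangs the barb of the cover's snap tab by 3.5 mm, 1.5 mm above it.
- cover: Loose grey plastic cover, 75 to 135 g, lying in the well with its axes along the housing's, play 1.5 mm (2.5 at the lugs). Origin: middle of the plate's underside; x points to the tab end, z up. Plate x -49 to 50, y -35 to 35, z 0 to 8 mm. To free the lugs, swing the tab end up about 0.2 rad about the ledges' ends (cover x = -45, z = 0), then draw the cover 10 mm along its own +x.
- lugs (a point): Tip of the cover's two lugs, midway between them (cover x -58, z 1.5 mm; axes as the cover): each 16 mm wide, 3 mm thick, 9 mm long, centred at y = 22 and y = -22 mm, sticking out of the plate's -x edge.
- pinch (a point): Point on the plate's top 15 mm inward of the relaxed tab's outer face (cover x 33, z 8 mm; axes as the cover). The finger rest faces the tab: an upright plate 28 wide, 4 thick, up to z = 26 mm, on a stiff slide that a pinch does not move; its -x face stands anywhere from cover x 10 to 26. Rest and tab are pinched from above along x, so 22 to 38 mm over both while the tab is relaxed: found by feel.
- tab: Springy upright snap tab of the cover; its frame is the cover's while relaxed. Outer face x = 48, 4 thick, 18 wide, z up to 26 mm. A barb at z -4 to 0 reaches x = 55, under the keeper. It yields straight inward (-x), 8 mm at most: 1 N to start, then 2.2 N per mm. The barb is free after 3.5 mm (9 N), or 5 mm (12 N) if the cover sits towards the keeper. It cracks above 18 N of finger force.
- tray: Shallow wooden tray fixed to the counter, 190 (x) x 140 (y) x 12 mm high, walls and floor 5 mm. Origin: middle of its underside, x along its length.
- bottle: Bystander: full wine bottle, upright, 74 mm diameter, 300 mm tall; origin under its centre.
- carton: Bystander: small carton of spare cells, 70 x 50 x 25 mm; origin under its centre.
- stopper: Bystander: steel bottle stopper, 40 mm diameter, 48 mm tall; origin under its centre.
- jar: Bystander: glass jar with lid, 60 mm diameter, 70 mm tall; origin under its centre.

How it is judged:
On the way, in this order (a step that is already met when the one before it is completed fails the run):
1. the tab is held pressed by the fingers while its end of the cover swings up (contact force between the fingers and tab above 3 N and angle between cover's own z axis and vertical above 0.07 rad and z of cover in the frame of housing below 0.06 m), for 0.1 s.
2. the cover is lifted clear of the housing (z of cover in the frame of housing above 0.065 m and contact force between cover and housing below 0.1 N and contact force between the fingers and cover above 1 N), for 0.1 s.
At the end, for the whole second after the job is handed in: The cover lies at rest in the tray, top side up and flat (within 0.12 rad, its origin less than 16 mm above the counter and within 60 mm of the tray's middle), released (horizontal distance between cover and tray below 0.06 m and height (world z) of cover below 0.016 m and angle between cover's own z axis and vertical below 0.12 rad and contact force between cover and tray above 0.1 N and linear speed of cover below 0.02 m/s); the robot touches nothing.
It fails at once if the tab is squeezed with more than 18 N and cracks (contact force between the fingers and tab above 18 N).
It fails at once if the cover is prised against the housing with more than 20 N (contact force between cover and housing above 20 N).
It fails at once if the housing is pressed with more than 25 N (contact force between the arm and housing above 25 N).
It fails at once if the cover is dropped: it falls unheld at over 0.5 m/s (linear speed of cover above 0.5 m/s and contact force between the fingers and cover below 0.1 N).
It fails at once if a bystander is disturbed (distance of any of bottle, carton, stopper, jar from where it was at the start of the episode above 0.02 m).
It also fails if it takes over 64 s, if anything falls off the work surface, if the arm or the gripper's body presses on something with over 40 N, if the wrist force passes 120 N, or if a joint passes its speed limit or range.

## Working session

There is one attempt and no reset: what is moved stays moved. The work goes in short steps, Python scripts to look and compute and a shell command to move; the robot and the scene stay as the last step left them, time stands still between calls to the robot, and variables do not carry over. Pictures are saved under pics/ and viewed, at most 10 in all, crops included, and the job is handed in when it is done.

```bash
ls; mkdir -p pics; cat > h.py <<'E'
import numpy as np, cv2
from workcell import status, optics, env
from scipy.spatial.transform import Rotation as R
def cam(n):
    c=optics.read_camera(n); c['f']=192/np.tan(np.radians(c['vfov'])/2)
    a=np.array(c['attitude'])
    c['R']=R.from_quat(np.r_[a[1:],a[0]]).as_matrix() if a.size==4 else a.reshape(3,3)
    v,u=np.mgrid[:384,:512]; d=c['depth']
    p=np.stack([(u-c['cx'])/c['f']*d,(v-c['cy'])/c['f']*d,d],-1)
    c['P']=p@c['R'].T+np.array(c['origin']); c['P'][d==0]=np.nan
    return c
def save(c,name,crop=None,s=1):
    im=c['frame'][:,:,::-1]
    if crop: im=im[crop[1]:crop[3],crop[0]:crop[2]]
    cv2.imwrite('pics/'+name,cv2.resize(im,None,fx=s,fy=s,interpolation=cv2.INTER_CUBIC))
E
python3 - <<'E'
from h import *
s=status.get_state(); print({k:np.round(v,3) for k,v in s.items()}, env.tip_reach)
a=cam('scene');b=cam('side');w=cam('wrist')
for c in(a,b,w): print(c['origin'],c['attitude'],c['vfov'],c['cx'],c['cy'])
np.save('a.npy',a['P']);np.save('b.npy',b['P']);np.save('w.npy',w['P'])
im=np.vstack([np.hstack([a['frame'],b['frame']]),np.hstack([w['frame'],w['frame']*0])])[:,:,::-1]
cv2.imwrite('pics/all.png',cv2.resize(im,(800,600),interpolation=cv2.INTER_AREA))
E
```

```text
pics
{'clock': np.float64(0.0), 'joint_pos': array([-0.14 ,  0.314,  0.045,  1.304,  0.   ,  1.431]), 'qvel': array([ 0.001,  0.   , -0.   , -0.001, -0.   , -0.   ]), 'tau': array([-3.0000e-03, -4.8063e+01,  2.9853e+01,  2.0000e-02, -0.0000e+00,
       -0.0000e+00]), 'tcp_pos': array([0.575, 0.   , 0.303]), 'orientation': array([-0.001,  0.707,  0.707, -0.001]), 'wrist_force': array([0.031, 0.211, 0.492]), 'ft_torque': array([ 0.015,  0.03 , -0.022]), 'grip_force': np.float64(0.0), 'finger_gap': np.float64(0.085)} 0.0726
[1.02346082 0.45315078 0.83782319] [-0.12288608  0.34474174  0.87669536 -0.31218166] 55.21608492824387 256.48487944417906 186.68000664439438
[0.12280606 0.87523608 0.94139893] [ 0.10949538 -0.22173868  0.88469962 -0.39515731] 50.375219494375806 254.35381736110844 193.3133848874042
[0.57472192 0.08500405 0.37331327] [ 1.66248158e-01  9.86083242e-01 -5.89770618e-04 -1.02057339e-03] 69.4399767856952 257.00984349884095 194.13201401943397
```

View pics/all.png

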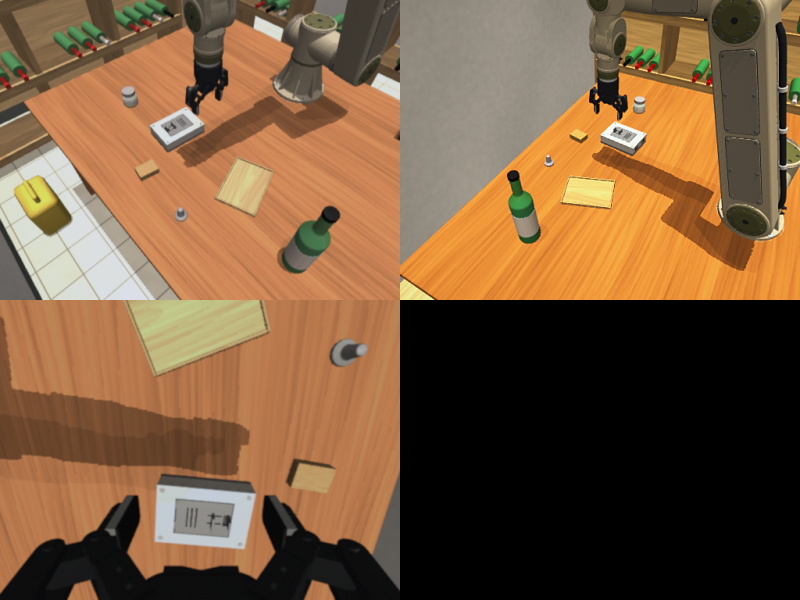

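The housing is right under the gripper with its tab end to the right (+x) in the wrist view (bottom left, about 215,515). The tray is at the top, with the stopper, carton, bottle and jar clear of the housing. Next I'll fit poses from the depth data.

```bash
python3 - <<'E'
from h import *
for n in 'abw':
    P=np.load(n+'.npy'); x,y,z=P[...,0],P[...,1],P[...,2]
    print(n,'table z',np.nanmedian(z[(np.abs(z)<.015)]))
    def rect(m,t):
        k,l,st,ce=cv2.connectedComponentsWithStats(m.astype(np.uint8))
        for i in range(1,k):
            if st[i,4]>60:
                q=P[l==i]; r=cv2.minAreaRect((q[:,:2]*1000).astype(np.float32)); print(t,st[i].tolist(),'zmed',np.median(q[:,2]).round(4),'zmax',q[:,2].max().round(4),np.round(r[0],1),np.round(r[1],1),round(r[2],2))
    w=(x>.3)&(x<.9)&(np.abs(y)<.6)
    rect(w&(z>.040)&(z<.05),'z45')
    rect(w&(z>.0085)&(z<.016),'z12')
    rect(w&(z>.02)&(z<.03),'z25')
    rect(w&(z>.056)&(z<.12),'tall')
E
```

```text
a table z 0.0013391770311351747
z45 [157, 119, 18, 10, 65] zmed 0.0452 zmax 0.05 [ 619.9 -411.9] [34.3 55.6] 61.99
z45 [192, 137, 70, 50, 1708] zmed 0.0463 zmax 0.05 [ 576.9 -156.6] [124.8 172. ] 84.14
z12 [211, 166, 51, 28, 78] zmed 0.0119 zmax 0.0159 [584.3 -97.9] [ 18.8 170.3] 78.54
z12 [275, 200, 76, 77, 482] zmed 0.0124 zmax 0.0158 [565.3 181.1] [193.1 140.3] 19.57
z12 [224, 268, 16, 15, 106] zmed 0.0118 zmax 0.0159 [797.1 121.4] [33.  38.5] 60.11
z25 [193, 163, 69, 28, 147] zmed 0.0249 zmax 0.0299 [ 607.7 -118.7] [ 93.9 204. ] 50.55
z25 [172, 203, 32, 25, 428] zmed 0.026 zmax 0.03 [774.1 -87.5] [52.3 69.7] 80.98
z25 [362, 324, 31, 24, 65] zmed 0.0238 zmax 0.03 [672.7 445.8] [26. 70.] 10.06
tall [156, 110, 17, 15, 198] zmed 0.071 zmax 0.0761 [ 615.5 -421.5] [52.3 50.7] 82.71
tall [366, 305, 40, 38, 513] zmed 0.0902 zmax 0.12 [670.  443.5] [33.5 73.9] 4.66
b table z -0.0013936104708974772
z45 [257, 156, 59, 35, 1013] zmed 0.0436 zmax 0.0499 [ 578.3 -155.2] [125.9 175.5] 84.46
z45 [150, 289, 28, 15, 66] zmed 0.0454 zmax 0.05 [632.  459.8] [70.6 27.3] 47.35
z25 [217, 165, 23, 15, 1
[... 663 characters left out ...]
1 167.6] [190.3 109.5] 19.52
z12 [426, 50, 31, 35, 492] zmed 0.0113 zmax 0.0159 [794.5 119.4] [34.2 37.7] 9.85
z12 [368, 205, 17, 32, 96] zmed 0.0121 zmax 0.0159 [740.6 -79.6] [49.5  8.2] 70.55
z12 [386, 206, 40, 8, 61] zmed 0.0121 zmax 0.0156 [782.6 -63.4] [ 0.8 56.8] 79.79
z12 [206, 225, 117, 13, 274] zmed 0.0123 zmax 0.016 [584.4 -96.5] [  1.8 169.3] 84.13
z25 [440, 57, 14, 20, 120] zmed 0.0247 zmax 0.0299 [791.  118.2] [ 9.9 20.4] 11.29
z25 [371, 208, 61, 40, 1703] zmed 0.0252 zmax 0.028 [774.4 -86.9] [50.2 71.1] 79.54
z25 [204, 228, 121, 15, 392] zmed 0.0249 zmax 0.0299 [583.9 -96.6] [  1.9 169.1] 84.04
tall [270, 277, 6, 21, 72] zmed 0.0632 zmax 0.0645 [ 594.5 -157. ] [27.2  4.1] 84.12
```

```bash
python3 -m handwheel '{"deltas": [[1,-0.8,0.17,0.3,0],[1,-0.8,0.17,0.5,0],[1,-0.8,0.17,0.5,0],[1,-0.8,0.17,0.5,0],[1,-0.775,0.17,0.4,0],[1,0,0,0,0.59],[1,0,0,0,0],[1,0,0,0,0]]}'
python3 - <<'E'
from h import *
w=cam('wrist'); np.save('w2.npy',w['P']); save(w,'w2.png',(150,180,406,372),3)
P=w['P'];x,y,z=P[...,0],P[...,1],P[...,2]
def rect(m,t):
    k,l,st,ce=cv2.connectedComponentsWithStats(m.astype(np.uint8))
    for i in range(1,k):
        if st[i,4]>30:
            q=P[l==i]; r=cv2.minAreaRect((q[:,:2]*1000).astype(np.float32)); print(t,st[i].tolist(),'zmed',np.median(q[:,2]).round(4),'zmax',q[:,2].max().round(4),np.round(r[0],1),np.round(r[1],1),round(r[2],2))
rect((z>.043)&(z<.048),'z45'); rect((z>.060)&(z<.068),'tall');rect((z>.05)&(z<.068),'tall2')
E
```

```text
clock: 1.15
tcp_pos: [0.609, -0.1587, 0.216]
orientation: [0.0, 0.742, 0.671, 0.0]
wrist_force: [-0.9, -0.3, -0.4]
finger_gap: 0.0853
grip_force: 0.0
z45 [121, 129, 200, 124, 21671] zmed 0.0453 zmax 0.0478 [ 577.8 -155.8] [120.2 170.8] 84.1
tall [238, 186, 6, 32, 147] zmed 0.0633 zmax 0.0652 [ 594.4 -157.3] [27.7  4. ] 84.69
tall [272, 192, 6, 21, 112] zmed 0.0629 zmax 0.0646 [ 623.9 -160.3] [18.2  4.4] 84.27
tall2 [238, 183, 6, 35, 192] zmed 0.0631 zmax 0.0652 [ 594.4 -157.4] [28.1  4.1] 84.13
tall2 [272, 188, 6, 25, 136] zmed 0.0627 zmax 0.0646 [ 623.9 -160.3] [18.2  4.4] 84.29
```

View pics/w2.png

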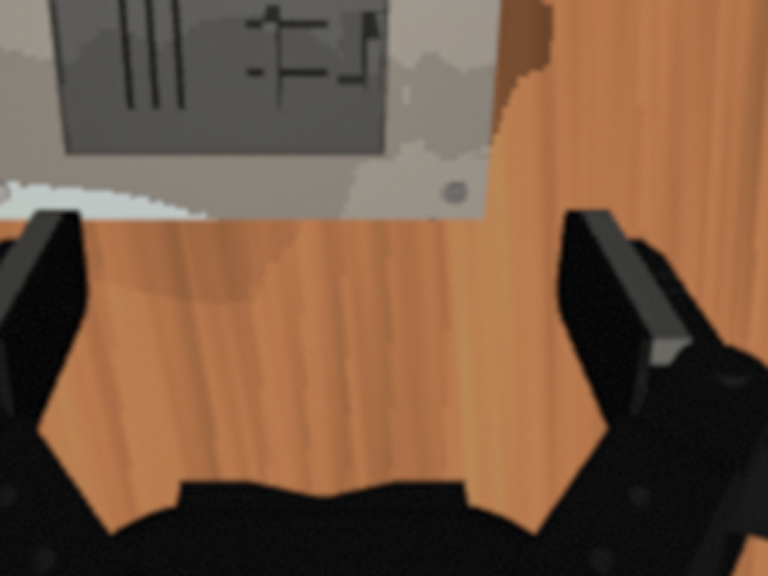

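The crop shows the plate's cover and housing edge, with the fingers straddling it at x. The rest and tab were found by depth at (594.4,-157.4) and (623.9,-160.3), 33.6 mm over both, tops at z=63 mm. Next I'll pre-close the fingers and measure where the tips are.

```bash
python3 -m handwheel '{"deltas": [[0,0,0,0.4,0.01],[0,0,0,0.4,0],[0,0,0,0,0],[0,0,0,0,0],[0,0,0,0,0],[0,0,0,0,0]]}' 20
python3 - <<'E'
from h import *
s=status.get_state();print(s['tcp_pos'],s['finger_gap'])
for n in('scene','side','wrist'):
    c=cam(n);P=c['P'];d=P-np.array(s['tcp_pos']);ax=np.array([.9947,-.1028]);
    a=d[...,:2]@ax; b=d[...,:2]@np.array([.1028,.9947])
    m=(abs(b)<.02)&(abs(a)<.06)&(P[...,2]>.07)&(P[...,2]<s['tcp_pos'][2])
    for sg in(-1,1):
        q=m&(a*sg>0)
        if q.sum()>5: print(n,sg,q.sum(),'zmin',np.sort(P[q][:,2])[:8:2].round(4),'inner',(a[q]*sg).min().round(4))
E
```

```text
clock: 1.95
tcp_pos: [0.6093, -0.1592, 0.1845]
orientation: [0.001, 0.743, 0.669, 0.0]
wrist_force: [1.1, -0.7, -0.5]
finger_gap: 0.0426
grip_force: 0.0
[ 0.60934729 -0.15916276  0.18447673] 0.042595880853542024
scene -1 189 zmin [0.1148 0.116  0.1192 0.1204] inner 0.0166
scene 1 183 zmin [0.117  0.1225 0.1232 0.1241] inner 0.017
side -1 146 zmin [0.1152 0.1186 0.1195 0.12  ] inner 0.0122
side 1 145 zmin [0.1132 0.1145 0.1157 0.1159] inner 0.011
wrist -1 7663 zmin [0.1138 0.114  0.1144 0.1145] inner 0.0063
wrist 1 7638 zmin [0.1138 0.1141 0.1147 0.1148] inner 0.0086
```

```bash
python3 -m handwheel '{"deltas": [[0,0,0,0.5,0],[0,0,0,0.5,0],[0,0,0,0.3,0],[0,0,0,0.25,0],[0,0,0,0,0],[-0.12,0,0,0,0],[-0.16,0,0,0,0],[-0.18,0,0,0,0],[-0.18,0,0,0,0]]}'; python3 -m handwheel '{"deltas": [[-0.21,0,0,0,0],[-0.21,0,0,0,0]]}';python3 -m handwheel '{"deltas": [[-0.23,0,0,0,0],[-0.23,0,0,0,0]]}'
```

```text
clock: 3.22
tcp_pos: [0.6092, -0.1591, 0.1222]
orientation: [0.0, 0.743, 0.669, 0.0]
wrist_force: [0.2, 0.1, -0.0]
finger_gap: 0.0354
grip_force: 0.0
clock: 3.48
tcp_pos: [0.609, -0.159, 0.1219]
orientation: [0.0, 0.743, 0.669, 0.0]
wrist_force: [-0.3, -0.5, 0.5]
finger_gap: 0.0337
grip_force: 0.0
clock: 3.72
tcp_pos: [0.6089, -0.159, 0.122]
orientation: [-0.0, 0.743, 0.669, -0.0]
wrist_force: [-1.5, 0.1, 2.0]
finger_gap: 0.0332
grip_force: 2.8
```

```bash
for i in 1; do python3 -m handwheel '{"deltas": [[-0.26,0,0,0,0],[-0.26,0,0,0,0],[-0.26,0,0,0,0]]}';python3 -m handwheel '{"deltas": [[-0.29,0,0,0,0],[-0.29,0,0,0,0],[-0.29,0,0,0,0]]}';  done
```

```text
clock: 4.1
tcp_pos: [0.6089, -0.159, 0.1221]
orientation: [-0.0, 0.743, 0.669, -0.0]
wrist_force: [-2.9, -0.5, 4.8]
finger_gap: 0.0314
grip_force: 6.0
clock: 4.47
tcp_pos: [0.6087, -0.159, 0.1222]
orientation: [-0.0, 0.743, 0.669, -0.0]
wrist_force: [-3.2, 1.1, 5.4]
finger_gap: 0.0307
grip_force: 8.9
```

```bash
python3 -m handwheel '{"deltas": [[-0.29,0,-0.02,-0.02,0],[-0.29,0,0,0,0]]}';python3 -m handwheel '{"deltas": [[-0.32,0,0,-0.01,0],[-0.32,0,0,0,0],[-0.32,0,0,0,0]]}'
```

```text
clock: 4.72
tcp_pos: [0.6086, -0.159, 0.1224]
orientation: [0.0, 0.743, 0.669, 0.0]
wrist_force: [-0.1, 0.8, -0.9]
finger_gap: 0.0305
grip_force: 7.2
clock: 5.1
tcp_pos: [0.6083, -0.1589, 0.123]
orientation: [0.0, 0.743, 0.669, 0.0]
wrist_force: [-0.1, 0.3, -0.5]
finger_gap: 0.0293
grip_force: 9.6
```

```bash
python3 -m handwheel '{"deltas": [[-0.34,0,0,0,0],[-0.35,0,0,-0.01,0],[-0.35,0,0,0,0],[-0.35,0,0,0,0]]}';python3 -m handwheel '{"deltas": [[-0.36,0,0,-0.02,0],[-0.36,0,0,-0.02,0],[-0.36,0,0,-0.02,0],[-0.36,0,0,0,0]]}'
python3 - <<'E'
from h import *
w=cam('wrist');P=w['P']; z=P[...,2]; np.save('w3.npy',P); save(w,'w3.png',(130,150,386,342),3)
E
```

```text
clock: 5.6
tcp_pos: [0.6081, -0.1589, 0.1234]
orientation: [-0.0, 0.743, 0.669, -0.0]
wrist_force: [-1.2, -0.6, -0.9]
finger_gap: 0.0279
grip_force: 12.6
clock: 6.1
tcp_pos: [0.6076, -0.1588, 0.1254]
orientation: [-0.001, 0.743, 0.669, -0.0]
wrist_force: [-3.5, -0.2, -5.9]
finger_gap: 0.0274
grip_force: 14.5
```

View pics/w3.png

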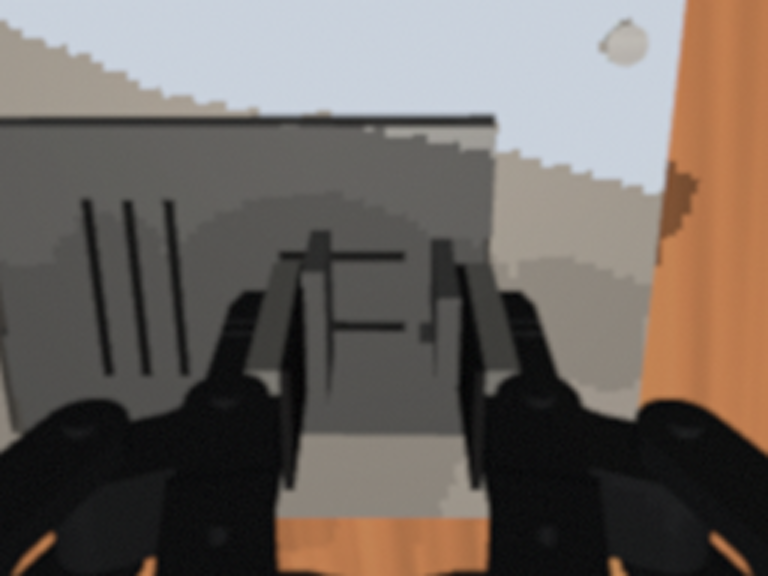

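The picture shows the fingers on the rest (about 312,300) and the tab (about 445,300), with the tab bent inward. I'll check the plate tilt by plane fit.

```bash
cat > tilt.py <<'E'
from h import *
def tilt(tag=''):
    c=cam('wrist');P=c['P'];s=status.get_state()
    H=np.array([.5778,-.1558]);d=P[...,:2]-H
    a=d@np.array([.9947,-.1028]);b=d@np.array([.1028,.9947])
    m=(b>.018)&(b<.032)&(a>-.04)&(a<.046)&(P[...,2]>.035)&(P[...,2]<.075)
    A=np.c_[a[m],np.ones(m.sum())];z=P[...,2][m]
    k=np.linalg.lstsq(A,z,rcond=None)[0]
    r=z-A@k; g=abs(r)<.003; k=np.linalg.lstsq(A[g],z[g],rcond=None)[0]
    print(tag,'n',m.sum(),'slope',k[0].round(4),'z@-45',(k@[-.045,1]).round(4),'z@0',k[1].round(4),'z@48',(k@[.048,1]).round(4),'res',r[g].std().round(4),{q:np.round(s[q],4) for q in('tcp_pos','wrist_force','grip_force','finger_gap','clock')})
    m=(b>.01)&(b<.034)&(P[...,2]>k[0]*a+k[1]-.002)&(P[...,2]<k[0]*a+k[1]+.002); print('a range',np.percentile(a[m],[0.3,99.7]).round(4))
if __name__=='__main__': tilt()
E
python3 tilt.py
```

```text
n 3359 slope 0.014 z@-45 0.047 z@0 0.0476 z@48 0.0483 res 0.0006 {'tcp_pos': array([ 0.6076, -0.1588,  0.1253]), 'wrist_force': array([-3.5035, -0.6257, -6.6554]), 'grip_force': np.float64(14.6539), 'finger_gap': np.float64(0.0275), 'clock': np.float64(6.2)}
a range [-0.0846  0.0556]
```

```bash
python3 -m handwheel '{"deltas": [[-0.35,0,-0.02,0,0],[-0.35,0,-0.03,0,0],[-0.35,0,0,0,0]]}'; python3 tilt.py; python3 -m handwheel '{"deltas": [[-0.34,0,0,-0.02,0],[-0.34,0,0,-0.02,0],[-0.34,0,0,0,0]]}'; python3 tilt.py
```

```text
clock: 6.58
tcp_pos: [0.6071, -0.1588, 0.1265]
orientation: [0.001, 0.743, 0.669, 0.001]
wrist_force: [0.4, 0.9, -4.8]
finger_gap: 0.0277
grip_force: 12.6
 n 3326 slope 0.0275 z@-45 0.047 z@0 0.0483 z@48 0.0496 res 0.0006 {'tcp_pos': array([ 0.6071, -0.1588,  0.1265]), 'wrist_force': array([ 1.1568,  0.2363, -4.2486]), 'grip_force': np.float64(12.5009), 'finger_gap': np.float64(0.0276), 'clock': np.float64(6.625)}
a range [-0.0847  0.0509]
clock: 7.0
tcp_pos: [0.6068, -0.1589, 0.128]
orientation: [0.001, 0.743, 0.669, 0.0]
wrist_force: [2.6, -0.8, -3.0]
finger_gap: 0.0286
grip_force: 11.4
 n 3298 slope 0.042 z@-45 0.0472 z@0 0.0491 z@48 0.0511 res 0.0006 {'tcp_pos': array([ 0.6067, -0.1589,  0.1279]), 'wrist_force': array([ 1.7209, -0.4487, -2.9512]), 'grip_force': np.float64(11.3457), 'finger_gap': np.float64(0.0282), 'clock': np.float64(7.05)}
a range [-0.0847  0.0506]
```

```bash
python3 -m handwheel '{"deltas": [[-0.34,0,0,-0.025,0],[-0.34,0,-0.005,-0.025,0],[-0.34,0,-0.005,-0.025,0],[-0.34,0,0,0,0]]}'; python3 tilt.py; python3 -m handwheel '{"deltas": [[-0.335,0,-0.005,-0.025,0],[-0.335,0,-0.005,-0.025,0],[-0.335,0,-0.01,-0.025,0],[-0.335,0,0,0,0]]}'; python3 tilt.py
```

```text
clock: 7.55
tcp_pos: [0.6058, -0.1587, 0.1306]
orientation: [0.0, 0.743, 0.669, 0.0]
wrist_force: [1.8, -0.6, -4.5]
finger_gap: 0.0282
grip_force: 11.8
 n 3255 slope 0.0705 z@-45 0.0473 z@0 0.0505 z@48 0.0539 res 0.0006 {'tcp_pos': array([ 0.6058, -0.1587,  0.1305]), 'wrist_force': array([ 1.3905,  0.2069, -3.8592]), 'grip_force': np.float64(11.8163), 'finger_gap': np.float64(0.028), 'clock': np.float64(7.6)}
a range [-0.0846  0.05  ]
clock: 8.1
tcp_pos: [0.605, -0.1586, 0.1336]
orientation: [-0.0, 0.743, 0.669, -0.0]
wrist_force: [1.1, -0.4, -3.8]
finger_gap: 0.0283
grip_force: 12.0
 n 3242 slope 0.1032 z@-45 0.0476 z@0 0.0522 z@48 0.0572 res 0.0006 {'tcp_pos': array([ 0.605 , -0.1586,  0.1335]), 'wrist_force': array([ 0.9026,  0.1264, -3.9695]), 'grip_force': np.float64(11.9561), 'finger_gap': np.float64(0.0283), 'clock': np.float64(8.15)}
a range [-0.0847  0.0494]
```

```bash
python3 -m handwheel '{"deltas": [[-0.335,0,-0.01,-0.025,0],[-0.33,0,-0.01,-0.025,0],[-0.33,0,-0.01,-0.025,0],[-0.33,0,-0.01,-0.025,0],[-0.33,0,0,0,0]]}'; python3 tilt.py; python3 -m handwheel '{"deltas": [[-0.325,0,-0.01,-0.025,0],[-0.325,0,-0.01,-0.025,0],[-0.325,0,-0.01,-0.025,0],[-0.32,0,-0.01,-0.025,0],[-0.32,0,0,0,0]]}'; python3 tilt.py
```

```text
clock: 8.78
tcp_pos: [0.6036, -0.1585, 0.1377]
orientation: [0.0, 0.743, 0.669, 0.0]
wrist_force: [1.1, 0.0, -4.2]
finger_gap: 0.0287
grip_force: 11.7
 n 3195 slope 0.1469 z@-45 0.048 z@0 0.0546 z@48 0.0616 res 0.0007 {'tcp_pos': array([ 0.6036, -0.1585,  0.1377]), 'wrist_force': array([ 1.5732, -0.9636, -2.8469]), 'grip_force': np.float64(11.6786), 'finger_gap': np.float64(0.0287), 'clock': np.float64(8.825)}
a range [-0.0802  0.0485]
clock: 9.45
tcp_pos: [0.6018, -0.1583, 0.1416]
orientation: [0.0, 0.743, 0.669, 0.0]
wrist_force: [1.3, 0.2, -3.0]
finger_gap: 0.0291
grip_force: 11.4
 n 3135 slope 0.1924 z@-45 0.0483 z@0 0.0569 z@48 0.0662 res 0.0007 {'tcp_pos': array([ 0.6018, -0.1583,  0.1416]), 'wrist_force': array([ 2.3834, -0.118 , -2.1845]), 'grip_force': np.float64(11.4364), 'finger_gap': np.float64(0.0291), 'clock': np.float64(9.5)}
a range [-0.0728  0.0471]
```

```bash
python3 -m handwheel '{"deltas": [[-0.32,0,-0.01,-0.025,0],[-0.32,0,-0.012,-0.025,0],[-0.32,0,0,0,0]]}'; python3 tilt.py; python3 -m handwheel '{"deltas": [[-0.32,0,0.03,-0.003,0],[-0.32,0,0.03,-0.004,0],[-0.32,0,0.03,-0.005,0],[-0.32,0,0,0,0]]}'; python3 tilt.py
```

```text
clock: 9.88
tcp_pos: [0.601, -0.1582, 0.1436]
orientation: [0.0, 0.743, 0.669, 0.0]
wrist_force: [1.8, -0.1, -3.2]
finger_gap: 0.0289
grip_force: 11.6
 n 3109 slope 0.2146 z@-45 0.0485 z@0 0.0582 z@48 0.0685 res 0.0007 {'tcp_pos': array([ 0.601 , -0.1582,  0.1436]), 'wrist_force': array([ 0.9838, -0.6334, -3.1466]), 'grip_force': np.float64(11.5946), 'finger_gap': np.float64(0.0293), 'clock': np.float64(9.925)}
a range [-0.0714  0.0465]
clock: 10.42
tcp_pos: [0.6045, -0.1585, 0.1438]
orientation: [-0.0, 0.743, 0.669, -0.0]
wrist_force: [-1.7, 0.8, -3.3]
finger_gap: 0.0292
grip_force: 12.6
 n 3087 slope 0.209 z@-45 0.0484 z@0 0.0578 z@48 0.0679 res 0.0007 {'tcp_pos': array([ 0.6045, -0.1585,  0.1439]), 'wrist_force': array([-0.1203, -0.4756, -4.2822]), 'grip_force': np.float64(12.6714), 'finger_gap': np.float64(0.029), 'clock': np.float64(10.475)}
a range [-0.0717  0.0498]
```

```bash
python3 -m handwheel '{"deltas": [[-0.32,0,0.04,-0.008,0],[-0.32,0,0.04,-0.008,0],[-0.32,0,0.04,-0.008,0],[-0.32,0,0,0,0]]}'; python3 tilt.py; python3 -m handwheel '{"deltas": [[-0.32,0,0.04,-0.008,0],[-0.32,0,0.04,-0.008,0],[-0.32,0,0.04,-0.008,0],[-0.32,0,0,0,0]]}'; python3 tilt.py
```

```text
clock: 10.98
tcp_pos: [0.6101, -0.1593, 0.1456]
orientation: [0.001, 0.743, 0.669, 0.0]
wrist_force: [0.8, 0.8, -1.9]
finger_gap: 0.0295
grip_force: 11.9
 n 3093 slope 0.1854 z@-45 0.0508 z@0 0.0592 z@48 0.0681 res 0.0006 {'tcp_pos': array([ 0.6098, -0.1592,  0.1455]), 'wrist_force': array([-0.5141, -0.1439, -1.7441]), 'grip_force': np.float64(11.938), 'finger_gap': np.float64(0.0293), 'clock': np.float64(11.025)}
a range [-0.0846  0.0553]
clock: 11.52
tcp_pos: [0.6143, -0.1596, 0.1459]
orientation: [0.0, 0.743, 0.669, 0.0]
wrist_force: [0.4, 0.2, -0.4]
finger_gap: 0.0291
grip_force: 11.9
 n 2965 slope 0.1834 z@-45 0.0505 z@0 0.0587 z@48 0.0675 res 0.0006 {'tcp_pos': array([ 0.6142, -0.1596,  0.1459]), 'wrist_force': array([-0.3417, -0.6914, -0.2915]), 'grip_force': np.float64(11.9375), 'finger_gap': np.float64(0.0289), 'clock': np.float64(11.575)}
a range [-0.0843  0.0594]
```

```bash
python3 -m handwheel '{"deltas": [[-0.325,0,0.03,-0.03,0],[-0.325,0,0.03,-0.05,0],[-0.325,0,0,-0.1,0],[-0.325,0,0,-0.15,0],[-0.325,0,0,0,0]]}'; python3 tilt.py; python3 -m handwheel '{"deltas": [[-0.325,0,0,-0.15,0],[-0.325,0,0,-0.2,0],[-0.325,0,0,-0.2,0],[-0.325,0,0,-0.2,0],[-0.325,0,0,-0.15,0],[-0.325,0,0,0,0]]}'
python3 - <<'E'
from h import *
c=cam('scene'); save(c,'s4.png',(150,60,406,252),3)
E
```

```text
clock: 12.2
tcp_pos: [0.617, -0.16, 0.1601]
orientation: [0.001, 0.743, 0.669, 0.0]
wrist_force: [0.5, 0.7, -0.7]
finger_gap: 0.0291
grip_force: 12.0
 n 1891 slope 0.1547 z@-45 0.0644 z@0 0.0713 z@48 0.0788 res 0.0008 {'tcp_pos': array([ 0.6168, -0.1599,  0.1597]), 'wrist_force': array([ 1.1839, -0.3447, -0.9114]), 'grip_force': np.float64(11.9558), 'finger_gap': np.float64(0.0292), 'clock': np.float64(12.25)}
a range [-0.0347  0.0617]
clock: 13.0
tcp_pos: [0.6169, -0.1599, 0.1959]
orientation: [0.001, 0.743, 0.669, 0.0]
wrist_force: [-0.7, 0.3, -0.9]
finger_gap: 0.0295
grip_force: 12.0
```

View pics/s4.png

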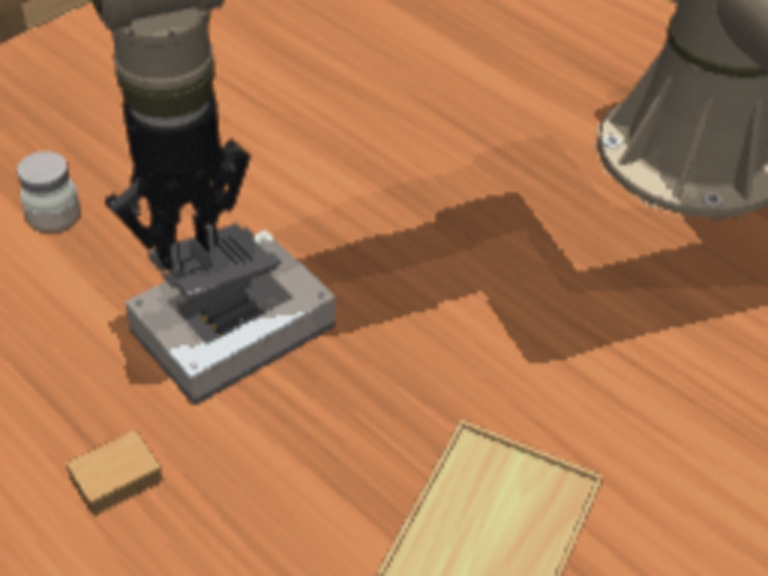

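The cover is lifted clear of the housing (around 220,260) and held by the tab and rest. Now I'll carry it to the tray.

```bash
python3 -m handwheel '{"deltas": [[-0.325,0.15,-0.03,0,0],[-0.325,0.3,-0.06,0,0],[-0.325,0.45,-0.08,0,0],[-0.325,0.6,-0.1,0,0],[-0.325,0.6,-0.1,0,0],[-0.325,0.6,-0.1,0,0],[-0.325,0.6,-0.1,0,0],[-0.325,0.6,-0.1,0,0],[-0.325,0.6,-0.1,0,0],[-0.325,0.6,-0.1,0,0],[-0.325,0.6,-0.1,0,0],[-0.325,0.6,-0.1,0,0],[-0.325,0.6,-0.1,0,0],[-0.325,0.55,-0.1,0,0],[-0.325,0.45,-0.08,0,0],[-0.325,0.35,-0.06,0,0],[-0.325,0.25,-0.05,0,0],[-0.325,0.11,-0.03,0,0],[-0.325,0.05,0,0,0],[-0.325,0,0,0,0]]}'; python3 -m handwheel '{"deltas": [[-0.325,0,0,0,-0.2],[-0.325,0,0,0,-0.35],[-0.325,0,0,0,-0.4],[-0.325,0,0,0,-0.4],[-0.325,0,0,0,-0.4],[-0.325,0,0,0,-0.4],[-0.325,0,0,0,-0.28],[-0.325,0,0,0,-0.1],[-0.325,0,0,0,0],[-0.325,0,0,0,0]]}'
cat > chk.py <<'E'
from h import *
import sys
s=status.get_state();q=s['orientation'];T=np.array(s['tcp_pos'])
Ry=R.from_quat(np.r_[q[1:],q[0]]).as_matrix()[:,1]; print('yaw',np.degrees(np.arctan2(Ry[1],Ry[0])),T.round(4),s['wrist_force'].round(1) if hasattr(s['wrist_force'],'round') else s['wrist_force'],s['grip_force'],s['finger_gap'])
c=cam('wrist');P=c['P'];ax=Ry[:2];ay=np.array([-ax[1],ax[0]])
# cover plate strip beside the fingers, in tool-aligned coordinates
d=P[...,:2]-T[:2];a=d@ax;b=d@ay
zt=T[2]-.078
m=(b>.018)&(b<.032)&(a>-.07)&(a<.015)&(abs(P[...,2]-zt)<.02)
A=np.c_[a[m],np.ones(m.sum())];z=P[...,2][m];k=np.linalg.lstsq(A,z,rcond=None)[0]
print('n',m.sum(),'slope',k[0].round(4),'z top at cover origin',(k@[-.029,1]).round(4),'res',(z-A@k).std().round(4))
t=np.array([.5653,.1811]);tx=np.array([np.cos(np.radians(19.5)),np.sin(np.radians(19.5))])
o=T[:2]-.029*ax; print('origin-tray (tool y,x)',(o-t)@ax,(o-t)@ay)
save(c,sys.argv[1])
E
python3 chk.py w5.png
```

```text
clock: 15.55
tcp_pos: [0.5936, 0.1906, 0.1951]
orientation: [0.0, 0.743, 0.669, -0.0]
wrist_force: [0.8, -0.4, -1.1]
finger_gap: 0.0291
grip_force: 12.0
clock: 16.8
tcp_pos: [0.5935, 0.1909, 0.1951]
orientation: [0.0, 0.579, 0.816, 0.0]
wrist_force: [0.3, -0.1, -1.3]
finger_gap: 0.0291
grip_force: 12.0
yaw 19.280018009685477 [0.5935 0.1909 0.1951] [ 0.3 -0.1 -1.3] 11.957036147505278 0.029128190924633094
n 2973 slope 0.1844 z top at cover origin 0.1093 res 0.0006
origin-tray (tool y,x) 0.0008131026050935368 -8.514037183385772e-05
```

View pics/w5.png

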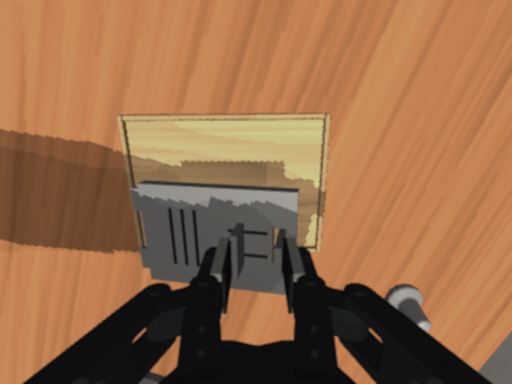

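The cover is over the tray, aligned with it, and tilted 0.18 rad (plate at about 130-300, 185-290). Lowering it now.

```bash
python3 -m handwheel '{"deltas": [[-0.325,0,-0.01,0.15,0],[-0.325,0,-0.01,0.25,0],[-0.325,0,0,0.3,0],[-0.325,0,0,0.3,0],[-0.325,0,0,0.3,0],[-0.325,0,0,0.25,0],[-0.325,0,0,0.2,0],[-0.325,0,0,0.1,0],[-0.325,0,0,0.1,0],[-0.325,0,0,0,0]]}';  python3 -m handwheel '{"deltas": [[-0.325,0,0,0.05,0],[-0.325,0,0,0.05,0],[-0.325,0,0,0.04,0],[-0.325,0,0,0.03,0],[-0.325,0,0,0.03,0],[-0.325,0,0,0,0]]}';  python3 -m handwheel '{"deltas": [[-0.325,0,0,0.03,0],[-0.325,0,0,0.03,0],[-0.325,0,0,0.03,0],[-0.325,0,0,0.03,0],[-0.325,0,0,0,0]]}'; python3 chk.py w6.png
```

```text
clock: 18.1
tcp_pos: [0.5927, 0.1907, 0.117]
orientation: [0.0, 0.579, 0.816, -0.0]
wrist_force: [0.3, -0.1, -0.7]
finger_gap: 0.0289
grip_force: 12.0
clock: 18.85
tcp_pos: [0.5926, 0.1907, 0.109]
orientation: [-0.0, 0.579, 0.816, -0.0]
wrist_force: [-0.1, 0.6, -1.6]
finger_gap: 0.0297
grip_force: 12.0
clock: 19.48
tcp_pos: [0.5928, 0.1907, 0.1044]
orientation: [0.0, 0.579, 0.816, 0.0]
wrist_force: [1.6, 0.3, 2.6]
finger_gap: 0.0294
grip_force: 10.7
yaw 19.30019342275541 [0.5928 0.1907 0.1044] [1.6 0.3 2.6] 10.659518800052297 0.02944177867495031
n 3047 slope 0.1344 z top at cover origin 0.0205 res 0.0006
origin-tray (tool y,x) 0.00016192021574291574 -8.041240401231114e-05
```

```bash
python3 -m handwheel '{"deltas": [[-0.325,0,0,0.025,0],[-0.325,0,0,0.025,0],[-0.325,0,0.005,0.025,0],[-0.325,0,0.005,0.025,0],[-0.325,0,0,0,0]]}';  python3 -m handwheel '{"deltas": [[-0.325,0,0.005,0.025,0],[-0.325,0,0.005,0.025,0],[-0.325,0,0,0.02,0],[-0.325,0,0,0,0]]}'; python3 chk.py w7.png
```

```text
clock: 20.15
tcp_pos: [0.5929, 0.1907, 0.1001]
orientation: [-0.0, 0.579, 0.816, -0.0]
wrist_force: [0.0, -0.3, 0.9]
finger_gap: 0.0285
grip_force: 10.3
clock: 20.65
tcp_pos: [0.5935, 0.1909, 0.0974]
orientation: [0.0, 0.579, 0.816, -0.0]
wrist_force: [0.3, 0.3, 1.0]
finger_gap: 0.0287
grip_force: 9.9
yaw 19.29750282910624 [0.5935 0.1909 0.0974] [0.3 0.3 1. ] 9.8992142197676 0.02869401102018595
n 3191 slope 0.0638 z top at cover origin 0.0169 res 0.0006
origin-tray (tool y,x) 0.0008134073952374797 -5.1503008114685706e-05
```

```bash
python3 -m handwheel '{"deltas": [[-0.325,0,0.003,0.02,0],[-0.325,0,0.003,0.02,0],[-0.325,0,0,0.02,0],[-0.325,0,0,0,0]]}'; python3 chk.py w7.png;  python3 -m handwheel '{"deltas": [[-0.3,0,0,0,0],[-0.28,0,0,0,0],[-0.26,0,0,0,0],[-0.24,0,0,0,0],[-0.22,0,0,0,0],[-0.2,0,0,0,0],[-0.15,0,0,0,0],[-0.1,0,0,0,0],[0,0,0,0,0],[0.05,0,0,0,0],[0.05,0,0,0,0]]}'; python3 chk.py w8.png
```

```text
clock: 21.2
tcp_pos: [0.5936, 0.191, 0.095]
orientation: [-0.0, 0.579, 0.816, -0.0]
wrist_force: [1.4, 0.2, 1.2]
finger_gap: 0.0292
grip_force: 9.6
yaw 19.301240805432105 [0.5936 0.191  0.095 ] [1.4 0.2 1.2] 9.587465028162114 0.029189810022623955
n 3256 slope 0.04 z top at cover origin 0.0155 res 0.0006
origin-tray (tool y,x) 0.0009607198693340764 -7.407890235987594e-06
clock: 22.62
tcp_pos: [0.5937, 0.191, 0.0951]
orientation: [0.0, 0.579, 0.816, 0.0]
wrist_force: [0.2, 1.2, 0.0]
finger_gap: 0.0448
grip_force: 0.0
yaw 19.300533696328497 [0.5937 0.191  0.0951] [0.2 1.2 0. ] 0.0 0.04483400168135691
n 3251 slope 0.039 z top at cover origin 0.0156 res 0.0006
origin-tray (tool y,x) 0.0010599756480044623 -2.9526379503460275e-05
```

Released with no movement. Retreating upward.

```bash
python3 -m handwheel '{"deltas": [[0.05,0,0,-0.1,0],[0.05,0,0,-0.2,0],[0.05,0,0,-0.4,0],[0.05,0,0,-0.6,0],[0.05,0,0,-0.6,0],[0.05,0,0,-0.6,0],[0.05,0,0,-0.4,0],[0.05,0,0,0,0],[0.05,0,0,0,0],[0.05,0,0,0,0]]}'
python3 - <<'E'
from h import *
c=cam('wrist');b=cam('scene')
cv2.imwrite('pics/fin.png',cv2.resize(np.hstack([c['frame'],b['frame']])[:,:,::-1],(800,300)))
P=c['P'];m=(abs(P[...,2]-.0155)<.006)&(c['frame'].max(2)<125)&(np.linalg.norm(P[...,:2]-[.5653,.1811],axis=-1)<.07)
q=P[m];A=np.c_[q[:,:2],np.ones(len(q))];k=np.linalg.lstsq(A,q[:,2],rcond=None)[0]
r=cv2.minAreaRect((q[:,:2]*1000).astype(np.float32));print(len(q),k[:2],q[:,2].mean(),r)
E
```

```text
clock: 23.92
tcp_pos: [0.5931, 0.1909, 0.2099]
orientation: [-0.001, 0.579, 0.816, -0.001]
wrist_force: [-0.6, 0.2, 0.2]
finger_gap: 0.0446
grip_force: 0.0
4762 [0.02473013 0.02118658] 0.015234087609021249 ((569.9779663085938, 164.86094665527344), (111.09001159667969, 104.03998565673828), 19.24097442626953)
```

View pics/fin.png

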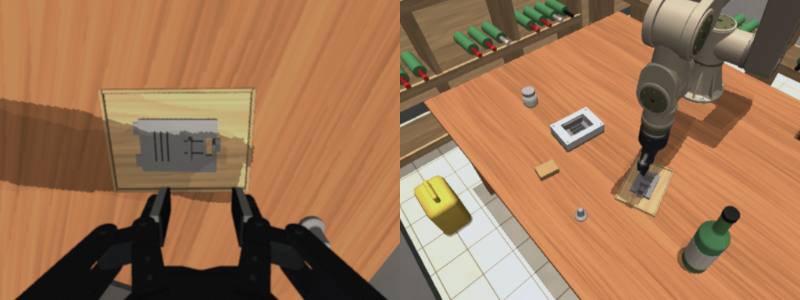

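The cover lies flat and top side up in the tray (wrist view, around 178,145). The bystanders look undisturbed and the gripper is clear.

```bash
python3 -c "
from workcell import hand_in
print(hand_in())"
```

```text
the job is handed in; nothing more can be done
None
```

The cover came off with the tab squeezed to at most about 14.7 N by the grip sensor and now lies released, flat and top side up in the tray, nothing else visibly moved; I handed the job in at about 24 s, and it returned no verdict.

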